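# First-click test of a two-step roller-lever limit switch

### The job

Test the two-step roller-lever limit switch: push its roller arm over slowly until you feel the first click and the long round-tipped flag behind it flips over, and hold it there for a good second, never pressing on to the second click, which flips the short square-tipped flag. Then ease the arm back under control, without letting it fly back, until it rests against its stop and the flag has flipped back, and move the hand clear. Leave the whisker switch and everything else on the bench as it is.

Things in the scene. Friction and masses are not known exactly. Their poses are not given: they have to be found in the camera images.
- roller (a point): centre of the black roller (disc 20 mm in diameter, 12 mm wide) at the end of a steel arm (flat bar, 13 x 5 mm), 60 mm from the shaft it turns on. The frame turns with the arm; x is along the shaft, level, into the housing. At rest the arm leans 0.3 rad from vertical to the switch's -y, roller centre 121 mm above the bench. The roller stands in front (-x) of the arm
- shaft (a point): point on the roller switch's shaft axis, 64 mm up, 6.5 mm behind the roller's middle plane, 16 mm in front of the grey housing (42 x 42 mm, top 84 mm up) on its fixed plate (90 x 76 x 6 mm). Axes of the fixed switch: x along the shaft into the housing (away from the robot), y the way to push the roller, z up. Its place and yaw (within 0.7 rad of the world axes) differ each time
- roller_arm (a joint): arm angle, rad: 0 at its rest stop, grows as the roller goes to the switch's +y, vertical at 0.3, hard stop 0.95. Sprung back: about 5 N at the roller to start, 6 to 8 N later. First click between 0.29 and 0.66 (hidden cam setting), resistance then drops by over 1 N; second click some 0.14 rad (8 mm) later. Eased back, the contact resets some 0.2 rad below its click. Let go, it snaps back
- flag_long (a joint): first contact and its indicator, rad, read relative to the arm: 0 while open, jumps to 0.6 at the first click, back to 0 when it resets. The flag is a thin white strip 60 mm long with a round tip, turning on the shaft's axis just behind the housing and standing up past its top; it leans to -y and flips over towards +y
- flag_short (a joint): second contact and its indicator, read in the same way: 0 while open, 0.6 after the second click, which must not happen. The flag is a thin white strip 40 mm long with a square tip, just behind the long one
- whisker (a joint): angle of the thin wire whisker (62 mm long, 6 mm thick, no roller) of the other switch, rad, 0 upright and sprung; to be left alone
- whisker_switch: the other switch: the same grey housing and plate, but with a plain upright wire whisker, its shaft 64 mm up and the whisker's tip 126 mm up, 29 mm in front (-x) of the origin; origin at the centre of the plate's underside. The two switches may stand either way round, left or right
- solder_spool: loose solder spool, 52 mm in diameter, 40 mm high, standing between the switches; origin at the centre of its underside
- flux_bottle: loose amber bottle, 36 mm in diameter, 75 mm high; origin at the centre of its underside
- capacitor: loose black can capacitor, 35 mm in diameter, 50 mm high, standing; origin at the centre of its underside
- circuit_board: loose green circuit board 100 x 70 x 6 mm lying flat; origin at the centre of its underside
- pen_cup: loose yellow cup, 70 mm in diameter, 85 mm high; origin at the centre of its underside
Things that resemble listed ones, but are neither listed nor needed, are in the scene too. What is shaped like the part that bears roller but purple or red is not meant.

How it is judged (in metres and radians):
On the way, in this order (a step that is already met when the one before it is completed fails the run):
1. the roller arm is pushed over to the first click and held there a second (value of joint flag_long above 0.45 rad and value of joint flag_short below 0.15 rad), for 0.8 s.
2. the arm is eased back to its rest stop and the long flag has flipped back (value of joint flag_long below 0.1 rad and value of joint roller_arm below 0.06 rad), for 0.2 s.
At the end, for the whole second after the job is handed in: After the first click has been held for 0.8 s, the roller arm is back within 0.06 rad of its rest stop, both contacts are open (both flags back, within 0.1 rad), and the whisker switch is untouched (all of step 2 and value of joint flag_short below 0.1 rad and contact force between whisker_switch and anything else below 0.3 N).
It fails at once if the second click is made (value of joint flag_short above 0.3 rad).
It fails at once if the roller arm flies back (faster than 3 rad/s) (velocity of joint roller_arm below -3 rad/s).
It fails at once if the whisker of the other switch is deflected (value of joint whisker above 0.15 rad or value of joint whisker below -0.15 rad).
It fails at once if a bystander is moved by more than 20 mm (distance of any of solder_spool, flux_bottle, capacitor, circuit_board, pen_cup from where it was at the start of the episode above 0.02 m).
It also fails if it takes over 51 s, if anything falls off the work surface, if the arm or the gripper's body presses on something with over 40 N, if the wrist force passes 120 N, or if a joint passes its speed limit or range.

### The arm

A 6-joint arm with a two-finger parallel gripper is mounted at the origin on the work surface. World frame = base frame: x ahead of the robot, y to its left, z up, the work surface at z = 0. Lengths are in mm, angles in rad, forces in N, time in s.
With the tool pointing down it reaches from about 250 to 725 mm from the base axis. Payload 9.7 kg.
Tool frame: the origin (TCP) lies midway between the tips of the shut fingers; the grasp point (between the pads) lies 19 mm behind it; z points along the fingers, x is the direction in which the jaws open and shut, and the axes are right-handed (so a half turn about z gives the same grasp; the last joint's range is limited). The gripper opens to 85 mm and grips with 20 to 120 N. Pads are 22 mm wide; open, the fingers measure 114 mm over their backs; the gripper's body (76 mm by 85 mm) begins 54 mm behind the grasp point. The pads swing forward as they close: fully open they stand 13 mm farther back than shut.
Start: joints at [1.283, 0.087, 0.176, 1.66, 0, 1.571], TCP at [156.111, 527.377, 231.284] pointing down, gripper open.
Joint ranges: [-3.13, 3.13], [-0.85, 1.81], [-1.15, 1.24], [-2.2, 2.28], [-1.44, 1.52], [-3.14, 3.14]. Speed limits (rad/s): [2.22, 2.22, 2.57, 3.14, 3.14, 3.14].

### API

Orientations are given as a unit quaternion [w, x, y, z].
In Python, from workcell import r gives the robot as it stands.
- The arm moves only by the shell command python3 -m handwheel 'ROWS' [FORCE]. ROWS is JSON, a list of rows, each a list of 7 numbers: the shift along the tool's x, y, z in m, then the turn, a rotation vector about the tool's x, y, z in degrees, then the closure, from 0 (fully open) to 1 (shut). A call has exactly 10 rows; each row shifts and turns the commanded pose from where the row before left it, along the tool's axes as they then stand; what a row does not reach is not made up. A row lasts 1/10 s, in which the tool goes at most 50 mm and 8.59 degrees, less where a joint would pass 70% of its speed; a pose out of reach is approached as far as the arm can. A call is refused whole if a number of a shift passes 0.05 or a number of a turn 8.59, either way. A call with a gripper value outside its range is refused whole. The fingers move at their own pace and stop on an object; FORCE is the grip in N (left out, the last holds). Time passes only in rows, so rows that do not move let the fingers close, or fill a call up. It gives the time, the measured TCP pose, the force and the opening at its end, in the units of the state.
- r.read_state(): the state, without advancing time (a new reading comes with each control period).
- r.read_camera(name): name is "scene" or "top" or "wrist"; returns the picture (384x512x3 uint8, red, green, blue); there is no depth.
- r.camera_info(name): a dict with "fx", "fy", "cx", "cy" (pixels), "pose" (4x4, takes a point from camera to world coordinates); the wrist camera has in their place "mount" (4x4, takes a point from camera to tool coordinates, whose origin is the TCP and whose axes are the tool frame's). Camera axes: x right, y down, z forward; pixel columns grow to the right and rows downward; lengths in mm; the calibration is good to about 2 mm. The wrist camera is an equidistant fisheye: a pixel r from the principal point sees the ray r / f radians off the axis. A picture is of the moment at which its call begins: read the wrist's pose just before it. camera_info takes no time and is no camera call.
- r.close_job(): hands the job in, once; it reports no verdict.
Trained networks look in the newest picture that a camera, given by its name, has taken for a name from the list of things; names that differ only in an ending like _2 or _b are one class to them, and where a whole thing is asked for, a point or a joint stands for the part that bears it (a point fixed in the world has none). Each returns a list of dicts, best first, with "conf" (0 to 1); they miss things now and then, are a little off and sometimes report something else, mostly with a low value. They report only what shows in the picture. A call takes as long as a camera call. They do not tell look-alikes from the thing itself.
- r.boxes_of(name, camera): "position" ([x, y, z] in mm, in world coordinates, good to about 4 mm: the middle of the surface that is visible of it).
- r.silhouettes(name, camera): "pixels" (384x512 bool, what is visible of it).
- r.tip_of(name, camera): "position" ([x, y, z] in mm, in world coordinates, good to about 4 mm: a listed point, or the origin of a listed thing).
The state is a dict: "clock": time; "joint_pos": joint angles; "joint_vel": joint speeds; "joint_efforts": joint torques, N m; "eef_pos": TCP position; "ee_rot": TCP orientation; "wrist_force": force on the tool from outside, world axes, zero at the start; "torque": the same for the moment, N m; "opening": opening from 0.0 (shut) to 1.0 (fully open).
Only numpy, scipy, OpenCV 4.12 (cv2) and the standard library are available. Lean on these libraries where they do the work, as an engineer would, in place of code of your own. Each camera call takes 0.05 s, during which the arm holds its last target. There are 200 camera calls.

## Working session

There is one attempt and no reset: what is moved stays moved. The work goes in short steps, Python scripts to look and compute and a shell command to move; the robot and the scene stay as the last step left them, time stands still between calls to the robot, and variables do not carry over. Pictures are saved under pics/ and viewed, about 8 in all and at most 12, crops included, and the job is handed in when it is done.

```bash
mkdir -p pics; python3 - <<'E'
from workcell import r
import cv2,numpy as np
s=r.read_state();print(s['clock'],s['eef_pos'],s['ee_rot'],s['opening'])
ims=[]
for c in("scene","top"):
    im=r.read_camera(c);ims.append(im)
    cv2.imwrite(f'pics/{c}0.png',cv2.resize(im[:,:,::-1],(800,600)))
    i=r.camera_info(c);print(c,i['fx'],i['cx'],np.round(i['pose'],2).tolist())
    for n in('roller','shaft','whisker_switch','solder_spool','pen_cup','flux_bottle','capacitor','circuit_board'):
        try:print(n,[(np.round(d['position']).tolist(),round(d['conf'],2)) for d in r.tip_of(n,c)[:3]])
        except Exception as e:print(n,e)
E
```

```text
0.0 [156.04732447 527.15869428 230.54291731] [ 4.24857762e-04  8.01203768e-01  5.98391204e-01 -5.55586149e-04] 1.0001932458578993
scene 493.8842129741871 254.45775027029066 [[0.77, 0.35, -0.53, 1124.93], [0.64, -0.42, 0.65, -789.88], [0.01, -0.84, -0.55, 748.82], [0.0, 0.0, 0.0, 1.0]]
roller [([307.0, 374.0, 119.0], 0.7), ([291.0, 170.0, 120.0], 0.58), ([468.0, 172.0, 122.0], 0.54)]
shaft [([304.0, 184.0, 65.0], 0.81), ([486.0, 187.0, 61.0], 0.7), ([317.0, 380.0, 66.0], 0.61)]
whisker_switch [([502.0, -150.0, -4.0], 0.89)]
solder_spool [([512.0, 13.0, 2.0], 0.95)]
pen_cup [([672.0, -391.0, 0.0], 0.69)]
flux_bottle [([424.0, 62.0, 2.0], 0.66)]
capacitor [([407.0, -87.0, 1.0], 0.76)]
circuit_board [([630.0, 6.0, 3.0], 0.57)]
top 353.35061340252093 258.6075072739868 [[-0.02, -1.0, 0.09, 421.34], [-1.0, 0.02, 0.0, -7.65], [-0.0, -0.09, -1.0, 1132.15], [0.0, 0.0, 0.0, 1.0]]
roller [([470.0, 170.0, 120.0], 0.58), ([306.0, 374.0, 122.0], 0.55), ([287.0, 173.0, 119.0], 0.5)]
shaft [([488.0, 185.0, 65.0], 0.95), ([303.0, 182.0, 65.0], 0.67), ([322.0, 387.0, 62.0], 0.6)]
whisker_switch [([508.0, -150.0, 1.0], 0.62)]
solder_spool [([510.0, 13.0, 2.0], 0.59)]
pen_cup [([671.0, -394.0, 1.0], 0.93), ([509.0, 12.0, 3.0], 0.51), ([472.0, 172.0, 121.0], 0.46)]
flux_bottle [([420.0, 65.0, -2.0], 0.5), ([507.0, -149.0, 0.0], 0.28)]
capacitor [([413.0, -87.0, 1.0], 0.69)]
circuit_board [([631.0, 6.0, 2.0], 0.7)]
```

View pics/scene0.png

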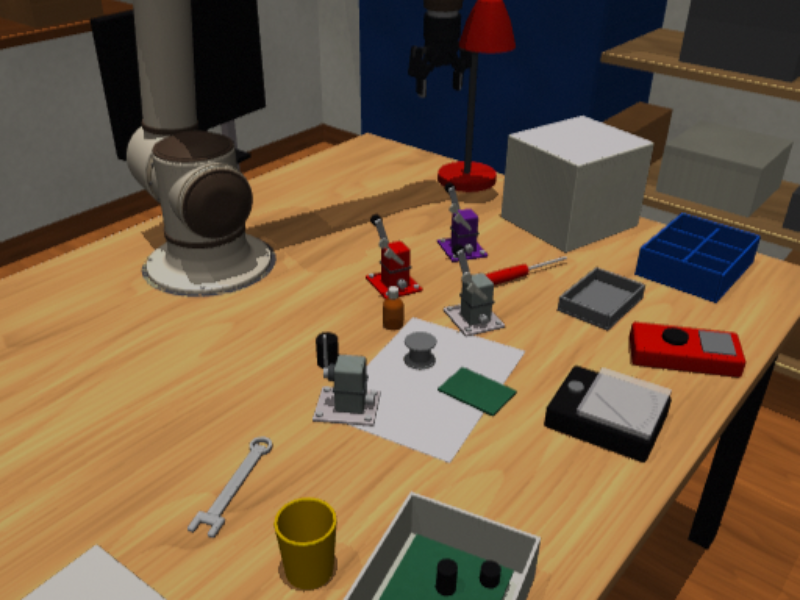

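View pics/top0.png

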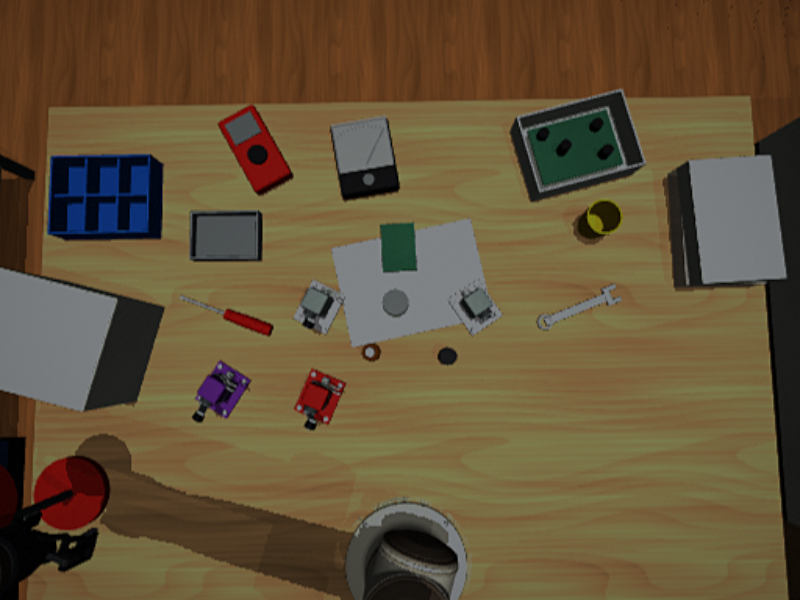

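The scene view shows the grey switch with the steel roller arm at about px (475,295). The red and purple copies are look-alikes, and the whisker switch is near (348,385). In the top view the roller switch is at (317,305), with yaw about -0.5 rad and its roller near world (471,172). I'll push with the shut fingers along tool x, in direction (0.5,0.866), after turning the tool 13.5°.

```bash
python3 -m handwheel '[[0,0,0,0,0,8.5,1],[0,0,0,0,0,5,1],[-0.012,0.028,0,0,0,0,1],[-0.012,0.028,0,0,0,0,1],[-0.012,0.028,0,0,0,0,1],[-0.012,0.028,0,0,0,0,1],[-0.012,0.028,0,0,0,0,1],[-0.012,0.028,0,0,0,0,1],[-0.012,0.028,0,0,0,0,1],[-0.012,0.028,0,0,0,0,1]]'
python3 -m handwheel '[[-0.012,0.028,0,0,0,0,1],[-0.012,0.028,0,0,0,0,1],[-0.012,0.028,0,0,0,0,1],[-0.012,0.028,0,0,0,0,1],[-0.012,0.028,0,0,0,0,1],[-0.012,0.028,0,0,0,0,1],[-0.012,0.028,0,0,0,0,1],[-0.012,0.028,0,0,0,0,1],[0,0,0,0,0,0,1],[0,0,0,0,0,0,1]]'
python3 - <<'E'
from workcell import r
import cv2,numpy as np
from scipy.spatial.transform import Rotation as R
s=r.read_state();print(s['clock'],s['eef_pos'],s['opening'],s['wrist_force'])
print(R.from_quat(np.roll(s['ee_rot'],-1)).as_matrix().round(3))
im=r.read_camera('wrist');cv2.imwrite('pics/w1.png',im[:,:,::-1])
for n in('roller','shaft'):print(n,[(np.round(d['position']).tolist(),round(d['conf'],2)) for d in r.tip_of(n,'wrist')[:4]])
im=r.read_camera('scene');
for n in('roller','shaft'):print(n,[(np.round(d['position']).tolist(),round(d['conf'],2)) for d in r.tip_of(n,'scene')[:4]])
E
```

```text
clock: 1.9
eef_pos: [302.7, 331.2, 231.4]
ee_rot: [-0.0, 0.866, 0.5, 0.0]
wrist_force: [0.0, -0.1, -0.4]
opening: 0.004
clock: 2.9
eef_pos: [448.2, 136.8, 231.2]
ee_rot: [-0.0, 0.866, 0.499, -0.0]
wrist_force: [-0.2, 0.1, -0.7]
opening: 0.002
2.9 [448.22540225 136.777198   231.19736526] 0.0017920355520780835 [-0.23423954  0.05395726 -0.72908727]
[[ 0.501  0.865 -0.   ]
 [ 0.865 -0.501  0.   ]
 [-0.    -0.    -1.   ]]
roller [([472.0, 172.0, 118.0], 0.91)]
shaft [([482.0, 181.0, 66.0], 0.86), ([301.0, 183.0, 65.0], 0.57)]
roller [([468.0, 171.0, 124.0], 0.69), ([418.0, 64.0, -3.0], 0.69), ([291.0, 169.0, 120.0], 0.68), ([307.0, 372.0, 122.0], 0.42)]
shaft [([301.0, 185.0, 63.0], 0.9), ([320.0, 380.0, 64.0], 0.72)]
```

View pics/w1.png

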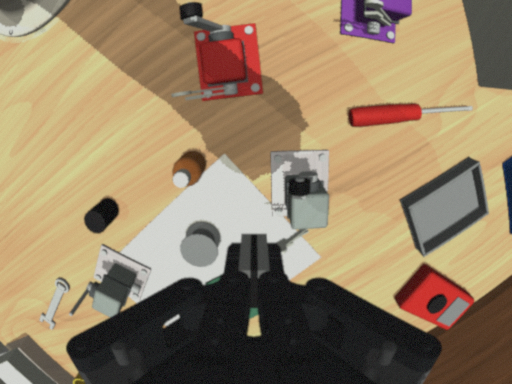

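The wrist view shows the plate square to the tool axes, so the yaw of -0.52 rad holds. The roller is at px (300,185) and the flag behind leans left, towards -y. Both agree with the estimates. Next is the descent, then the approach.

```bash
python3 -m handwheel '[[0,0,0.015,0,0,0,1],[0,0,0.015,0,0,0,1],[0,0,0.015,0,0,0,1],[0,0.001,0.015,0,0,0,1],[0,0.001,0.015,0,0,0,1],[0,0,0.015,0,0,0,1],[0,0,0.015,0,0,0,1],[0,0,0.013,0,0,0,1],[0.004,0,0,0,0,0,1],[0.004,0,0,0,0,0,1]]'
python3 -m handwheel '[[0.001,0,0,0,0,0,1],[0.001,0,0,0,0,0,1],[0.001,0,0,0,0,0,1],[0.001,0,0,0,0,0,1],[0.001,0,0,0,0,0,1],[0.001,0,0,0,0,0,1],[0,0,0,0,0,0,1],[0,0,0,0,0,0,1],[0,0,0,0,0,0,1],[0,0,0,0,0,0,1]]'
cat > look.py <<'E'
from workcell import r
import cv2,numpy as np,sys
s=r.read_state();p=s['eef_pos'];f=np.array(s['wrist_force'])
u=np.array([.5,.866,0])
print('t',round(s['clock'],2),'along',round(float(u@p-u@[448.2,136.8,0]),1),'F along',round(float(f@u),2),'F',f.round(1))
i=r.camera_info('scene');P=np.linalg.inv(np.array(i['pose']))
q=P@[525,165,90,1];x,y=int(i['fx']*q[0]/q[2]+i['cx']),int(i['fy']*q[1]/q[2]+i['cy'])
im=r.read_camera('scene')[y-45:y+45,x-45:x+45,::-1]
c=cv2.resize(im,(400,400),interpolation=cv2.INTER_CUBIC)
cv2.imwrite(f'pics/s_{sys.argv[1]}.png',c)
if len(sys.argv)>2: cv2.imwrite(f'pics/s_{sys.argv[1]}_pair.png',np.hstack([cv2.imread(f'pics/s_{sys.argv[2]}.png'),c]))
E
python3 look.py a
```

```text
clock: 4.2
eef_pos: [454.0, 143.3, 113.3]
ee_rot: [-0.0, 0.866, 0.5, 0.0]
wrist_force: [0.6, 0.3, -0.2]
opening: 0.0
clock: 5.2
eef_pos: [456.9, 148.2, 113.3]
ee_rot: [-0.0, 0.866, 0.5, -0.0]
wrist_force: [-0.4, -1.1, -0.1]
opening: -0.003
t 5.2 along 14.2 F along -1.14 F [-0.4 -1.1 -0.1]
```

View pics/s_a.png

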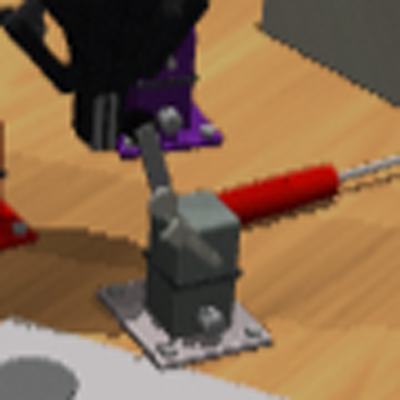

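The crop shows the fingers beside the roller at about (110,120). The white flag leans left across the back of the housing, from (215,260) to (160,200). The force suggests contact is just starting, so I'll move on 4 mm.

```bash
python3 -m handwheel '[[0.001,0,0,0,0,0,1],[0.001,0,0,0,0,0,1],[0.001,0,0,0,0,0,1],[0.001,0,0,0,0,0,1],[0,0,0,0,0,0,1],[0,0,0,0,0,0,1],[0,0,0,0,0,0,1],[0,0,0,0,0,0,1],[0,0,0,0,0,0,1],[0,0,0,0,0,0,1]]'; python3 look.py b
```

```text
clock: 6.25
eef_pos: [458.9, 151.7, 113.3]
ee_rot: [-0.0, 0.866, 0.5, -0.0]
wrist_force: [-1.0, -0.1, 0.8]
opening: 0.004
t 6.25 along 18.3 F along -0.59 F [-1.  -0.1  0.8]
```

```bash
python3 -m handwheel '[[0.001,0,0,0,0,0,1],[0.001,0,0,0,0,0,1],[0.001,0,0,0,0,0,1],[0.001,0,0,0,0,0,1],[0,0,0,0,0,0,1],[0,0,0,0,0,0,1],[0,0,0,0,0,0,1],[0,0,0,0,0,0,1],[0,0,0,0,0,0,1],[0,0,0,0,0,0,1]]'; python3 look.py c b
```

```text
clock: 7.3
eef_pos: [460.4, 154.6, 114.0]
ee_rot: [0.0, 0.866, 0.5, -0.0]
wrist_force: [-6.3, -4.6, 8.1]
opening: -0.003
t 7.3 along 21.5 F along -7.15 F [-6.3 -4.6  8.1]
```

View pics/s_c.png

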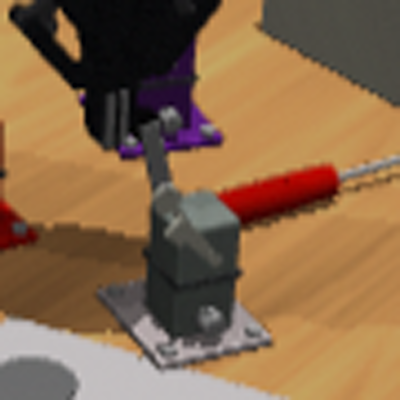

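The tool feels a large upward push, so the rounded or chamfered fingertip is meeting the roller. I'll back off, go 14 mm lower, shift 4 mm towards the front and push again.

```bash
python3 -m handwheel '[[-0.001,0,0,0,0,0,1],[-0.001,0,0,0,0,0,1],[-0.001,0,0,0,0,0,1],[-0.001,0,0,0,0,0,1],[-0.001,0,0,0,0,0,1],[-0.001,0,0,0,0,0,1],[0,-0.002,0.004,0,0,0,1],[0,-0.002,0.005,0,0,0,1],[0,0,0.005,0,0,0,1],[0,0,0,0,0,0,1]]'
python3 -m handwheel '[[0.001,0,0,0,0,0,1],[0.001,0,0,0,0,0,1],[0.001,0,0,0,0,0,1],[0.001,0,0,0,0,0,1],[0.001,0,0,0,0,0,1],[0.001,0,0,0,0,0,1],[0,0,0,0,0,0,1],[0,0,0,0,0,0,1],[0,0,0,0,0,0,1],[0,0,0,0,0,0,1]]'; python3 look.py d
```

```text
clock: 8.35
eef_pos: [453.9, 152.0, 98.2]
ee_rot: [-0.0, 0.866, 0.5, -0.001]
wrist_force: [-0.2, 0.8, 0.4]
opening: -0.001
clock: 9.35
eef_pos: [457.2, 156.6, 99.8]
ee_rot: [0.0, 0.866, 0.5, -0.0]
wrist_force: [-3.6, -5.3, 4.8]
opening: -0.003
t 9.35 along 21.6 F along -6.39 F [-3.6 -5.3  4.8]
```

The push is now cleaner at about 6.4 N, with contact starting near along = 20. The first click can come no earlier than about 35, so I'll advance 10 mm, then 3 mm, and then take small steps.

```bash
python3 -m handwheel '[[0.001,0,0,0,0,0,1],[0.001,0,0,0,0,0,1],[0.001,0,0,0,0,0,1],[0.001,0,0,0,0,0,1],[0.001,0,0,0,0,0,1],[0.001,0,0,0,0,0,1],[0.001,0,0,0,0,0,1],[0.001,0,0,0,0,0,1],[0.001,0,0,0,0,0,1],[0,0,0,0,0,0,1]]'; python3 look.py e
python3 -m handwheel '[[0.001,0,0,0,0,0,1],[0.001,0,0,0,0,0,1],[0.001,0,0,0,0,0,1],[0,0,0,0,0,0,1],[0,0,0,0,0,0,1],[0,0,0,0,0,0,1],[0,0,0,0,0,0,1],[0,0,0,0,0,0,1],[0,0,0,0,0,0,1],[0,0,0,0,0,0,1]]'; python3 look.py f
```

```text
clock: 10.4
eef_pos: [461.8, 164.4, 99.9]
ee_rot: [0.001, 0.866, 0.5, -0.0]
wrist_force: [-3.8, -5.4, 5.0]
opening: 0.003
t 10.4 along 30.8 F along -6.58 F [-3.8 -5.4  5. ]
clock: 11.45
eef_pos: [463.3, 167.0, 99.9]
ee_rot: [0.001, 0.866, 0.5, -0.0]
wrist_force: [-3.8, -5.4, 4.6]
opening: -0.002
t 11.45 along 33.7 F along -6.58 F [-3.8 -5.4  4.6]
```

```bash
python3 - <<'E'
from workcell import r
import cv2,numpy as np
im=r.read_camera('wrist');cv2.imwrite('pics/w2.png',np.hstack([cv2.resize(im[100:300,150:350,::-1],(400,400),interpolation=cv2.INTER_CUBIC),cv2.imread('pics/s_f.png')]))
E
```

```text
(no output)
```

View pics/w2.png

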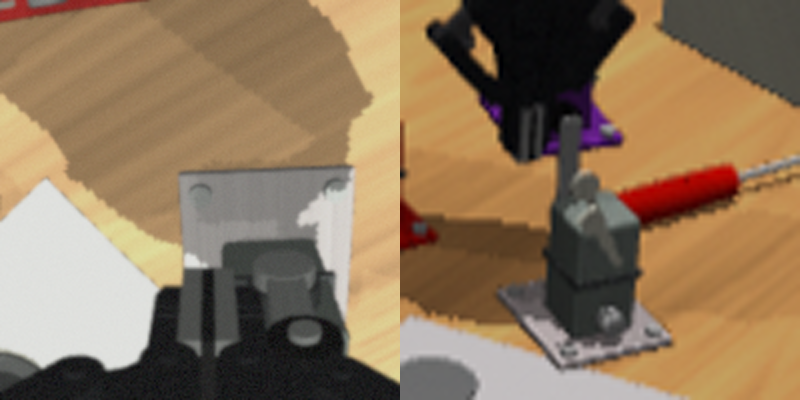

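The arm stands nearly upright in both views. In the scene crop the long flag, tip near (580,190), has so far only turned with the arm. I'll go on in 3 mm steps, reading the force after each.

```bash
python3 -m handwheel '[[0.0005,0,0,0,0,0,1],[0.0005,0,0,0,0,0,1],[0.0005,0,0,0,0,0,1],[0.0005,0,0,0,0,0,1],[0.0005,0,0,0,0,0,1],[0.0005,0,0,0,0,0,1],[0,0,0,0,0,0,1],[0,0,0,0,0,0,1],[0,0,0,0,0,0,1],[0,0,0,0,0,0,1]]'; python3 look.py g f
```

```text
clock: 12.55
eef_pos: [464.8, 169.6, 99.8]
ee_rot: [0.0, 0.866, 0.5, -0.0]
wrist_force: [-4.3, -5.1, 5.0]
opening: -0.002
t 12.55 along 36.7 F along -6.52 F [-4.3 -5.1  5. ]
```

```bash
python3 -m handwheel '[[0.0005,0,0,0,0,0,1],[0.0005,0,0,0,0,0,1],[0.0005,0,0,0,0,0,1],[0.0005,0,0,0,0,0,1],[0.0005,0,0,0,0,0,1],[0.0005,0,0,0,0,0,1],[0,0,0,0,0,0,1],[0,0,0,0,0,0,1],[0,0,0,0,0,0,1],[0,0,0,0,0,0,1]]'; python3 look.py h f
```

```text
clock: 13.6
eef_pos: [466.2, 172.2, 99.9]
ee_rot: [0.0, 0.866, 0.5, -0.0]
wrist_force: [-3.6, -5.4, 5.5]
opening: -0.002
t 13.6 along 39.7 F along -6.45 F [-3.6 -5.4  5.5]
```

```bash
python3 -m handwheel '[[0.0005,0,0,0,0,0,1],[0.0005,0,0,0,0,0,1],[0.0005,0,0,0,0,0,1],[0.0005,0,0,0,0,0,1],[0.0005,0,0,0,0,0,1],[0.0005,0,0,0,0,0,1],[0,0,0,0,0,0,1],[0,0,0,0,0,0,1],[0,0,0,0,0,0,1],[0,0,0,0,0,0,1]]'; python3 look.py i f
```

```text
clock: 14.65
eef_pos: [467.7, 174.8, 99.8]
ee_rot: [0.0, 0.866, 0.5, -0.0]
wrist_force: [-3.0, -5.1, 4.8]
opening: -0.001
t 14.65 along 42.7 F along -5.89 F [-3.  -5.1  4.8]
```

View pics/s_i_pair.png

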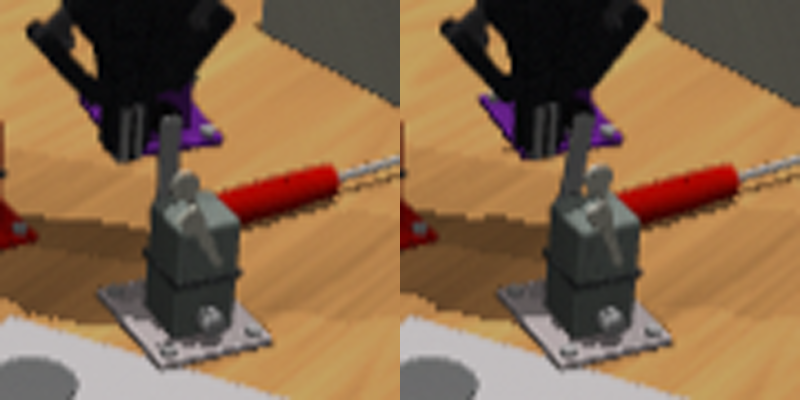

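The right half of the pair (now) still has both flags stacked, with the round tip near (600,180) and the square one near (598,215). They are only turning with the arm, so no click yet. I'll keep going and add a picture-change number.

```bash
cat >> look.py <<'E'
if len(sys.argv)>2:
    a=cv2.imread(f'pics/s_{sys.argv[2]}.png').astype(int);d=abs(a-c.astype(int)).max(2)[165:300,185:330];print('changed px',(d>25).sum())
E
python3 -m handwheel '[[0.0005,0,0,0,0,0,1],[0.0005,0,0,0,0,0,1],[0.0005,0,0,0,0,0,1],[0.0005,0,0,0,0,0,1],[0.0005,0,0,0,0,0,1],[0.0005,0,0,0,0,0,1],[0,0,0,0,0,0,1],[0,0,0,0,0,0,1],[0,0,0,0,0,0,1],[0,0,0,0,0,0,1]]'; python3 look.py j i
```

```text
clock: 15.7
eef_pos: [469.1, 177.4, 99.8]
ee_rot: [0.0, 0.866, 0.5, -0.0]
wrist_force: [-4.1, -5.7, 4.5]
opening: -0.001
t 15.7 along 45.7 F along -6.95 F [-4.1 -5.7  4.5]
changed px 561
```

```bash
python3 - <<'E'
import cv2
L={k:cv2.imread(f'pics/s_{k}.png').astype(int) for k in 'fghij'}
for a,b in('fg','gh','hi','ij'):print(a,b,(abs(L[a]-L[b]).max(2)[165:300,185:330]>25).sum())
E
```

```text
f g 263
g h 336
h i 339
i j 561
```

Force is still rising and there is no flip.

```bash
python3 -m handwheel '[[0.0005,0,0,0,0,0,1],[0.0005,0,0,0,0,0,1],[0.0005,0,0,0,0,0,1],[0.0005,0,0,0,0,0,1],[0.0005,0,0,0,0,0,1],[0.0005,0,0,0,0,0,1],[0,0,0,0,0,0,1],[0,0,0,0,0,0,1],[0,0,0,0,0,0,1],[0,0,0,0,0,0,1]]'; python3 look.py k j
```

```text
clock: 16.75
eef_pos: [470.7, 180.1, 99.6]
ee_rot: [0.0, 0.866, 0.5, -0.0]
wrist_force: [-4.0, -4.1, 3.3]
opening: -0.001
t 16.75 along 48.8 F along -5.56 F [-4.  -4.1  3.3]
changed px 2166
```

View pics/s_k_pair.png

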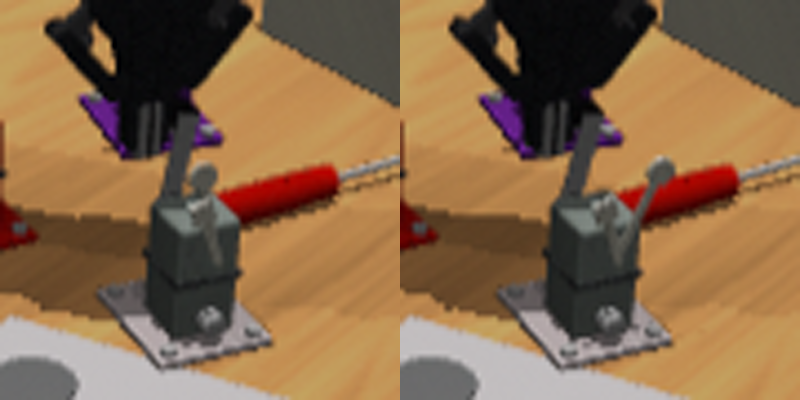

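The long round-tipped flag has flipped to the right, with its tip now at (660,170). The short square one stays at (605,210), and the force dropped by 1.4 N. I'll hold for 1.3 s and then ease back at 10 mm/s.

```bash
python3 -m handwheel '[[0,0,0,0,0,0,1],[0,0,0,0,0,0,1],[0,0,0,0,0,0,1],[0,0,0,0,0,0,1],[0,0,0,0,0,0,1],[0,0,0,0,0,0,1],[0,0,0,0,0,0,1],[0,0,0,0,0,0,1],[0,0,0,0,0,0,1],[0,0,0,0,0,0,1]]'; python3 look.py l k
python3 -m handwheel '[[0,0,0,0,0,0,1],[0,0,0,0,0,0,1],[0,0,0,0,0,0,1],[-0.0005,0,0,0,0,0,1],[-0.001,0,0,0,0,0,1],[-0.001,0,0,0,0,0,1],[-0.001,0,0,0,0,0,1],[-0.001,0,0,0,0,0,1],[-0.001,0,0,0,0,0,1],[-0.001,0,0,0,0,0,1]]'
python3 -m handwheel '[[-0.001,0,0,0,0,0,1],[-0.001,0,0,0,0,0,1],[-0.001,0,0,0,0,0,1],[-0.001,0,0,0,0,0,1],[-0.001,0,0,0,0,0,1],[-0.001,0,0,0,0,0,1],[-0.001,0,0,0,0,0,1],[-0.001,0,0,0,0,0,1],[-0.001,0,0,0,0,0,1],[-0.001,0,0,0,0,0,1]]';python3 look.py m k
python3 -m handwheel '[[-0.001,0,0,0,0,0,1],[-0.001,0,0,0,0,0,1],[-0.001,0,0,0,0,0,1],[-0.001,0,0,0,0,0,1],[-0.001,0,0,0,0,0,1],[-0.001,0,0,0,0,0,1],[-0.001,0,0,0,0,0,1],[-0.001,0,0,0,0,0,1],[-0.001,0,0,0,0,0,1],[0,0,0,0,0,0,1]]';python3 look.py n m
```

```text
clock: 17.8
eef_pos: [470.6, 180.1, 99.6]
ee_rot: [0.0, 0.866, 0.5, -0.0]
wrist_force: [-3.7, -3.8, 3.9]
opening: -0.001
t 17.8 along 48.8 F along -5.17 F [-3.7 -3.8  3.9]
changed px 0
clock: 18.85
eef_pos: [467.6, 174.4, 99.6]
ee_rot: [0.0, 0.866, 0.5, -0.0]
wrist_force: [-2.6, -4.2, 2.4]
opening: 0.001
clock: 19.85
eef_pos: [462.5, 166.2, 99.1]
ee_rot: [-0.0, 0.866, 0.5, -0.0]
wrist_force: [-0.6, -3.1, -1.9]
opening: 0.001
t 19.85 along 32.6 F along -2.93 F [-0.6 -3.1 -1.9]
changed px 3141
clock: 20.9
eef_pos: [458.1, 158.4, 99.3]
ee_rot: [0.0, 0.866, 0.5, 0.0]
wrist_force: [-2.3, -3.8, -1.8]
opening: 0.002
t 20.9 along 23.7 F along -4.42 F [-2.3 -3.8 -1.8]
changed px 1417
```

Still in contact and under control. I'll go on to the stop at about along = 20 and past it slowly.

```bash
python3 -m handwheel '[[-0.001,0,0,0,0,0,1],[-0.001,0,0,0,0,0,1],[-0.001,0,0,0,0,0,1],[-0.001,0,0,0,0,0,1],[-0.001,0,0,0,0,0,1],[-0.001,0,0,0,0,0,1],[-0.001,0,0,0,0,0,1],[-0.001,0,0,0,0,0,1],[-0.001,0,0,0,0,0,1],[-0.001,0,0,0,0,0,1]]';python3 look.py o a
python3 -m handwheel '[[-0.003,-0.002,0,0,0,0,1],[-0.003,-0.002,0,0,0,0,1],[0,0,-0.01,0,0,0,1],[0,0,-0.015,0,0,0,1],[0,0,-0.015,0,0,0,1],[0,0,-0.015,0,0,0,1],[0,0,-0.015,0,0,0,1],[0,0,-0.015,0,0,0,1],[0,0,0,0,0,0,1],[0,0,0,0,0,0,1]]';python3 look.py p a
python3 - <<'E'
import cv2,numpy as np
a=cv2.imread('pics/scene0.png')
from workcell import r
for c in('scene','top'):
  im=r.read_camera(c)
  for n in('flux_bottle','solder_spool','capacitor','whisker_switch'):
    print(c,n,[(np.round(d['position']).tolist(),round(d['conf'],2)) for d in r.tip_of(n,c)[:1]])
E
```

```text
clock: 21.95
eef_pos: [453.4, 150.0, 99.6]
ee_rot: [-0.0, 0.866, 0.5, 0.0]
wrist_force: [-0.4, 0.1, 0.1]
opening: 0.002
t 21.95 along 14.0 F along -0.11 F [-0.4  0.1  0.1]
changed px 0
clock: 23.0
eef_pos: [446.9, 146.7, 184.5]
ee_rot: [0.0, 0.866, 0.5, 0.0]
wrist_force: [-0.7, 0.8, -0.7]
opening: -0.0
t 23.0 along 7.9 F along 0.3 F [-0.7  0.8 -0.7]
changed px 0
scene flux_bottle [([420.0, 64.0, 1.0], 0.88)]
scene solder_spool [([514.0, 15.0, 3.0], 0.6)]
scene capacitor []
scene whisker_switch [([506.0, -151.0, -3.0], 0.97)]
top flux_bottle [([421.0, 64.0, -2.0], 0.59)]
top solder_spool [([510.0, 13.0, 3.0], 0.71)]
top capacitor [([410.0, -89.0, 2.0], 0.6)]
top whisker_switch [([508.0, -151.0, -1.0], 0.76)]
```

View pics/s_p_pair.png

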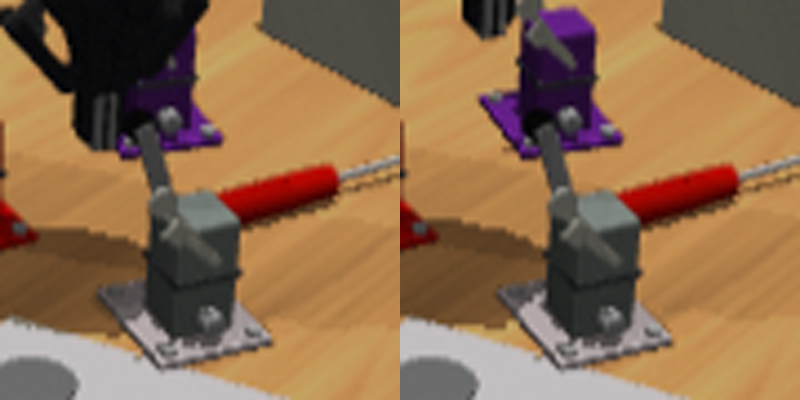

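The right half (now) matches the left half from before the push. The arm is at rest, both flags are back and the hand is clear, so I'm handing in.

```bash
python3 -c "
from workcell import r
print(r.close_job())"
```

```text
the job is handed in; nothing more can be done
None
```

The job is done and handed in at about 23 s; no verdict was reported.

**Push and hold:** I pushed the grey switch's roller over with the shut fingers, using 3 mm steps near the click. At the first click the force fell from 6.9 to 5.6 N. The picture showed the long flag flipped and the short flag still in place. I held it there for about 1.3 s.

**Ease back:** I eased the arm back at 10 mm/s. The fingers were still bearing on it (4.4 N) at the last reading, about 4 mm before the stop, so it was not let go early. I then moved the hand clear and up.

**Last checks:**
- The flag area of the final picture showed no change from the one before the push, and the arm and both flags looked the same as before.
- The wrist force was about zero.
- The whisker switch, flux bottle, solder spool and capacitor were found where they started, within the networks' few millimetres of error. The capacitor was missed in the last scene picture but found in the top view.
- I did not look for the circuit board and pen cup again; the hand never went near them.

**Off plan:** The first touch, with the fingertip too high, pushed the arm a millimetre or two and gave 8 N upward on the tool. I backed off slowly and redid it 14 mm lower.

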